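Hang the carry phone and lock it with the snap end cap

TASK

Hang the black carry phone by its handle on the arm of the display stand and let go of it, so that it hangs clear of everything but the stand. Then push the grey snap cap, mouth down, onto the stud at the upturned end of that arm until it clicks, and go on pressing it fully home against the rubber collar. Finish while still holding the cap firmly pressed down (about 8 N), and leave the other things on the bench where they are.

Things in the scene. Friction and masses are not known exactly. Their poses are not given: they have to be found in the camera images.
- phone: Loose black carry phone, about 0.35 kg, standing upright. Body 50 (x) x 140 (y) x 70 (z) mm; on top a rigid handle: bar 12 x 12 mm along y, 140 mm long, underside 132 and top 144 mm above the origin, on 12 mm posts at y = +-64 mm; window under the bar 62 mm high. Origin: centre of underside, z up. Alike after half a turn. The hook passes under the bar: grip it off the middle, e.g. 34 mm.
- handle_mid (a point): Middle of the phone's handle bar (centre of its section), 138 mm above the phone's origin.
- stand: Display stand, fixed. Origin: on the bench under the post's axis, z up. Foot plate 12 mm thick, 100 mm wide, x from -50 to +70 mm; post 16 mm thick; at its top a level steel arm 12 mm thick (underside 153, top 165 mm above the bench) reaching 100 mm along the stand's -x, towards the robot. Its end turns straight up, 15 mm thick, into a snap stud.
- hook_valley (a point): Middle of the arm, on its top: 50 mm from the post and 50 mm from the stud's axis, 165 mm above the bench. The handle bar belongs here, across the arm.
- stud_top (a point): Top of the stud on its vertical axis, 197 mm above the bench, above the arm's end. The stud is 14 mm thick, its last 7 mm a cone (6 mm across at the top). Four spring detents stick out to 21 mm across, centred 11 mm below the top.
- stud_seat (a point): On the stud's axis at the top of the unloaded collar, 178 mm above the bench, 19 mm below stud_top; axes as the stand's. Pushing the cap on: the detents meet its mouth about 11 mm above here, resistance climbs to about 15 N (mouth 9 to 10 mm above), drops at the click (8 to 6 mm), the detents then draw it on to about 2 mm above here; the collar resists below that.
- collar: The rubber collar round the foot of the stud, 24 mm across, 3 mm thick. It is springy: it pushes back at 4 N per mm, up to 3 mm down.
- cap: Loose grey plastic snap cap, 30 g: cylinder 28 mm in diameter, 40 mm high, closed on top, open below, standing mouth down on the bench. Origin: centre of its mouth (underside), z up. The mouth is 17 mm across in a 3 mm high lip; above it the bore is 22 mm wide, up to 28 mm from the mouth.
- desk_phone: Bystander: white push-button desk telephone 190 x 170 x 70 mm, origin at the centre of its underside. Leave it alone.
- cordless: Bystander: black cordless handset lying flat, 160 x 48 x 26 mm, origin at the centre of its underside. Leave it alone.
- adapter: Bystander: black mains adapter block 70 x 50 x 40 mm, origin at the centre of its underside. Leave it alone.
Things that resemble listed ones, but are neither listed nor needed, are in the scene too. There is more than one size of the phone; the one meant has the size given above. Of the things shaped like the cap, the grey one is meant.

How it is judged (in metres and radians):
On the way, in this order (a step that is already met when the one before it is completed fails the run):
1. the phone hangs by its handle on the arm, let go (contact force between phone and stand above 1.5 N and height (world z) of phone above 0.02 m and horizontal distance between handle_mid and hook_valley below 0.045 m and angle between phone's own z axis and vertical below 0.4 rad and contact force between the fingers and phone below 0.1 N and linear speed of phone below 0.05 m/s), for 0.2 s.
2. with the phone hanging, the cap is snapped on and home against the collar (contact force between phone and stand above 1.5 N and height (world z) of phone above 0.02 m and horizontal distance between handle_mid and hook_valley below 0.045 m and angle between phone's own z axis and vertical below 0.4 rad and contact force between the fingers and phone below 0.1 N and z of cap in the frame of stud_seat between -0.006 and 0.001 m and horizontal distance between cap and stud_seat below 0.003 m and angle between the z axis of cap and the z axis of stand, either way round below 0.12 rad), for 0.1 s.
At the end, for the whole second after the job is handed in: Phone at rest on the arm by its handle, let go, over 20 mm up, within 0.4 rad of upright, bar middle within 45 mm of hook_valley. Cap mouth at most 1 mm above stud_seat, within 3 mm of its axis and 0.12 rad of upright; the fingers still press it, over 3 N on the collar (all of step 2 and contact force between cap and collar above 3 N and contact force between the fingers and cap above 2 N and linear speed of phone below 0.05 m/s); the arm keeps its last pose, push and grip.
It fails at once if the bystander desk_phone is disturbed (moved over 30 mm) (distance of desk_phone from where it was at the start of the episode above 0.03 m).
It fails at once if the bystander cordless is disturbed (moved over 30 mm) (distance of cordless from where it was at the start of the episode above 0.03 m).
It fails at once if the bystander adapter is disturbed (moved over 30 mm) (distance of adapter from where it was at the start of the episode above 0.03 m).
It also fails if it takes over 64 s, if anything falls off the work surface, if the arm or the gripper's body presses on something with over 40 N, if the wrist force passes 120 N, or if a joint passes its speed limit or range.

ROBOT

A 7-joint arm with a two-finger parallel gripper is mounted at the origin on the work surface. World frame = base frame: x ahead of the robot, y to its left, z up, the work surface at z = 0. Lengths are in mm, angles in rad, forces in N, time in s.
With the tool pointing down it reaches from about 400 to 900 mm from the base axis. Payload 5.6 kg.
Tool frame: the origin (TCP) lies midway between the tips of the shut fingers; the grasp point (between the pads) lies 19 mm behind it; x points along the fingers, y is the direction in which the jaws open and shut, and the axes are right-handed (so a half turn about x gives the same grasp; the last joint's range is limited). The gripper opens to 92 mm and grips with 3 to 60 N. Pads are 20 mm wide; open, the fingers measure 128 mm over their backs; the gripper's body (75 mm by 189 mm) begins 69 mm behind the grasp point.
Start: joints at [1.106, 0.468, -0.012, 1.603, 0.006, 1.071, -0.056], TCP at [266.073, -593.056, 192.292] pointing down, gripper open.
Joint ranges: [-2.53, 2.53], [-0.31, 2.02], [-1.57, 1.55], [0.28, 2.44], [-1.29, 4.43], [0.15, 1.84], [-2.92, 2.92]. Speed limits (rad/s): [2.57, 2.57, 3.14, 3.14, 3.14, 3.14, 3.14].

INTERFACE

Orientations are given as a rotation vector (axis times angle).
In Python, from cell import robot, grip, kin, viewer gives the robot as it stands. Calls block until the motion is done:
- robot.movep(position, orientation): joint-space move of the TCP to a pose.
- robot.servo_line(position, feed=150, rotation=None): straight line of the TCP; rotation=None keeps the orientation; feed is the mean speed in mm/s.
- robot.goto_joints(angles): joint-space move.
- grip(opening, newtons=None): opening from 0.0 (shut) to 1.0 (fully open); newtons is the grip in N (None keeps the last); returns when the fingers have stopped.
- robot.hold(seconds).
- kin.ik(position, orientation): joint angles nearest the present ones, or None.
- robot.observe(): the state.
- viewer.read_camera(name): name is "scene" or "top" or "wrist"; returns the picture (384x512x3 uint8, red, green, blue); there is no depth.
- viewer.camera_info(name): a dict with "camera_matrix" (3x3 intrinsics, pixels), "R" (3x3) and "t" (3): a world point X has camera coordinates R X + t. Camera axes: x right, y down, z forward; pixel columns grow to the right and rows downward; lengths in mm; the calibration is good to about 2 mm. A picture is of the moment at which its call begins: read the wrist's pose just before it. camera_info takes no time and is no camera call; for the wrist camera it gives the pose at the moment of the call.
A pose or a line that the arm cannot do raises robot.IKError and nothing moves.
- robot.job_done(): hands the job in, once; it reports no verdict.
Trained networks look in the newest picture that a camera, given by its name, has taken for a name from the list of things; names that differ only in an ending like _2 or _b are one class to them, and where a whole thing is asked for, a point or a joint stands for the part that bears it (a point fixed in the world has none). Each returns a list of dicts, best first, with "confidence" (0 to 1); they miss things now and then, are a little off and sometimes report something else, mostly with a low value. They report only what shows in the picture. A call takes as long as a camera call. They do not tell look-alikes from the thing itself.
- viewer.silhouettes(name, camera): "mask" (384x512 bool, what is visible of it).
- viewer.pinpoint(name, camera): "at" ([x, y, z] in mm, in the coordinates of the camera as it stood for that picture, good to about 4 mm: a listed point, or the origin of a listed thing).
The state is a dict: "t": time; "joints": joint angles; "joint_velocities": joint speeds; "joint_torque": joint torques, N m; "tcp_pos": TCP position; "tcp_rot": TCP orientation; "contact_force": force on the tool from outside, world axes, zero at the start; "wrist_torque": the same for the moment, N m; "grip_width": opening from 0.0 (shut) to 1.0 (fully open).
Only numpy, scipy, OpenCV 4.12 (cv2) and the standard library are available. Lean on these libraries where they do the work, as an engineer would, in place of code of your own. Each camera call takes 0.05 s, during which the arm holds its last target.

## Working session

There is one attempt and no reset: what is moved stays moved. The work goes in short steps, each a Python script; the robot and the scene stay as the last script left them, time stands still between calls to the robot, and variables do not carry over. Pictures are saved under pics/ and viewed, and the job is handed in when it is done.

```bash
ls; mkdir -p pics; python3 - <<'E'
from cell import robot,grip,kin,viewer
import cv2
print(robot.observe())
for n in("scene","top","wrist"):
    im=viewer.read_camera(n); cv2.imwrite(f"pics/{n}0.png",cv2.resize(im[:,:,::-1],(800,600)))
    i=viewer.camera_info(n); print(n,i)
E
```

```text
pics
{'t': 0.0, 'joints': array([ 1.10596938,  0.46838457, -0.01159403,  1.60359972,  0.00600025,
        1.07139981, -0.05629569]), 'joint_velocities': array([-7.71689242e-04,  2.64792948e-04,  9.63057311e-05, -4.59382461e-06,
        7.08285309e-04, -1.31495112e-03, -4.58349550e-04]), 'joint_torque': array([ 3.41302421e-04, -5.20578003e+01, -1.29445895e-02, -2.43754363e+01,
       -5.68030751e-02,  1.70573109e-02,  1.79576396e-04]), 'tcp_pos': array([ 265.80558505, -592.49522534,  191.34548156]), 'tcp_rot': array([ 1.9888602 ,  0.42756302, -1.98985957]), 'contact_force': array([ 0.06033126, -0.93011601,  1.66396773]), 'wrist_torque': array([ 0.02313651,  0.07953907, -0.0433117 ]), 'grip_width': 1.00233478812039}
scene {'camera_matrix': array([[439.84459833,   0.        , 251.4892441 ],
       [  0.        , 439.84459833, 190.14212805],
       [  0.        ,   0.        ,   1.        ]]), 'R': array([[-0.6255469 ,  0.78008023, -0.01288054],
       [ 0.56425153,  0.4409487 , -0.697986  ],
       [-0.53880542, -0.44389084, -0.71599556]]), 't': array([ 415.94003487, -230.64090529, 1609.51385934])}
top {'camera_matrix': array([[466.33432239,   0.        , 257.07159234],
       [  0.        , 466.33432239, 193.25967615],
       [  0.        ,   0.        ,   1.        ]]), 'R': array([[-0.00119742, -0.99975055, -0.02230271],
       [-0.99591809,  0.00320514, -0.09020465],
       [ 0.09025363,  0.02210366, -0.9956735 ]]), 't': array([ -13.89965215,  586.12949249, 1581.26889045])}
wrist {'camera_matrix': array([[285.68861273,   0.        , 256.22715502],
       [  0.        , 285.68861273, 190.12185631],
       [  0.        ,   0.        ,   1.        ]]), 'R': array([[ 0.40993405, -0.91211242, -0.00223673],
       [-0.88046051, -0.39634667,  0.26018957],
       [-0.23820866, -0.10469121, -0.96555496]]), 't': array([-648.82073812,  -30.5445829 ,  391.21983264])}
```

View pics/scene0.png

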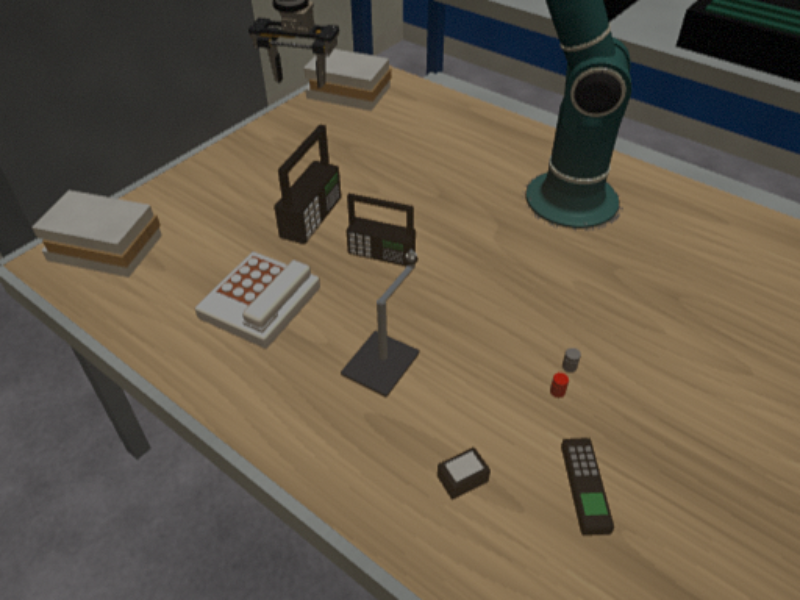

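View pics/top0.png

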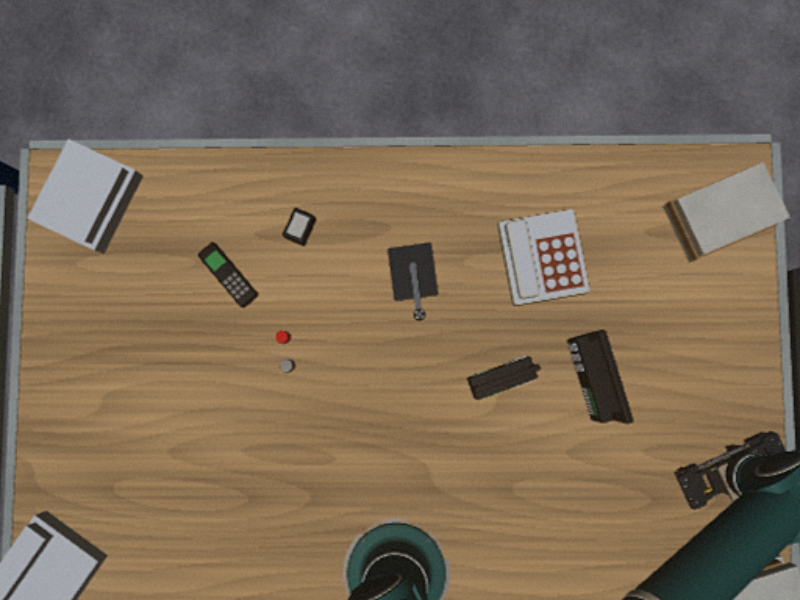

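```bash
cat > h.py <<'E'
from cell import robot,grip,kin,viewer
import numpy as np, cv2
def look(cam,names,mask=False):
    i=viewer.camera_info(cam); im=viewer.read_camera(cam)
    for n in names:
        for d in viewer.pinpoint(n,cam):
            p=np.array(d["at"]); w=i["R"].T@(p-i["t"]); px=i["camera_matrix"]@p
            print(cam,n,"conf %.2f"%d["confidence"],"world",w.round(1),"px",(px[:2]/px[2]).round(0))
    return im,i
def proj(i,X):
    p=i["R"]@np.asarray(X,float)+i["t"]; q=i["camera_matrix"]@p; return q[:2]/q[2]
def ray(i,uv,z):
    d=i["R"].T@np.linalg.inv(i["camera_matrix"])@np.array([*uv,1.]); c=-i["R"].T@i["t"]
    return c+d*(z-c[2])/d[2]
def crop(im,c,r,s,fn):
    x,y=map(int,c); cv2.imwrite(fn,cv2.resize(im[max(0,y-r):y+r,max(0,x-r):x+r,::-1],None,fx=s,fy=s,interpolation=cv2.INTER_CUBIC))
E
python3 - <<'E'
from h import *
for c in("scene","top"):
    look(c,["phone","handle_mid","stand","hook_valley","stud_top","stud_seat","cap","desk_phone","cordless","adapter"])
E
```

```text
scene phone conf 0.86 world [ 422.6 -228.2    1. ] px [244. 162.]
scene phone conf 0.67 world [757.7 214.7   3.6] px [295. 305.]
scene phone conf 0.57 world [ 426.4 -431.     1.5] px [199. 139.]
scene handle_mid conf 0.79 world [ 417.9 -228.1  137.8] px [243. 129.]
scene handle_mid conf 0.59 world [ 423.9 -434.8  185.1] px [193.  95.]
scene stand conf 0.90 world [645.7 -39.5   2. ] px [245. 230.]
scene hook_valley conf 0.71 world [595.5 -46.8 160.1] px [253. 180.]
scene stud_top conf 0.61 world [448.6 241.6   0.6] px [365. 235.]
scene stud_top conf 0.56 world [551.2 -51.8 201.9] px [262. 159.]
scene stud_seat conf 0.93 world [542.5 -51.9 177.6] px [264. 164.]
scene cap conf 0.49 world [757.5 216.8   5.2] px [296. 305.]
scene cap conf 0.47 world [449.2 239.1   0.8] px [364. 235.]
scene cap conf 0.42 world [513.  249.8   1.8] px [356. 251.]
scene cap conf 0.39 world [ 420.  -227.4  140.2] px [243. 129.]
scene desk_phone conf 0.95 world [ 683.5 -324.4    3.7] px [167. 193.]
scene cordless conf 0.69 world [652.5 378.2   0.9] px [374. 313.]
scene adapter conf 0.75 world [759.3 215.1   3.9
[... 308 characters left out ...]
423.7 -229.8  135.9] px [324. 241.]
top stand conf 0.70 world [ 6.448e+02 -3.800e+01  2.000e-01] px [264. 177.]
top hook_valley conf 0.86 world [595.4 -46.8 163. ] px [266. 186.]
top stud_top conf 0.85 world [549.9 -54.7 199.2] px [269. 200.]
top stud_seat conf 0.86 world [548.2 -50.3 174.7] px [267. 201.]
top cap conf 0.51 world [445.2 236.8  -1.2] px [185. 234.]
top cap conf 0.50 world [ 5.138e+02  2.494e+02 -5.000e-01] px [182. 215.]
top desk_phone conf 0.57 world [ 684.8 -330.     3.7] px [347. 165.]
top cordless conf 0.69 world [653.6 377.1  -6.4] px [147. 176.]
top cordless conf 0.53 world [550.5 -51.9 197.5] px [268. 200.]
top adapter conf 0.67 world [762.8 217.1  -0.9] px [192. 145.]
```

Two black carry phones: the small one at top px (320,241) has its handle at z≈137, and the large one at (380,241) has its handle at z≈180. The small one fits the 144 mm height. Caps: grey at top px (185,234), red at (182,215), so the grey one is meant. I'll refine the poses from the silhouettes and confirm with a crop.

```bash
cat >> h.py <<'E'
from scipy.optimize import minimize
def box(x0,x1,y0,y1,z0,z1): return np.array([[x,y,z] for x in(x0,x1) for y in(y0,y1) for z in(z0,z1)],float)
def cyl(r,z0,z1,cx=0,cy=0,r1=None):
    a=np.linspace(0,2*np.pi,24,endpoint=False); r1=r if r1 is None else r1
    return np.vstack([np.c_[cx+r*np.cos(a),cy+r*np.sin(a),a*0+z0],np.c_[cx+r1*np.cos(a),cy+r1*np.sin(a),a*0+z1]])
PHONE=[box(-25,25,-70,70,0,70),box(-6,6,-70,70,132,144),box(-6,6,58,70,70,132),box(-6,6,-70,-58,70,132)]
STAND=[box(-50,70,-50,50,0,12),box(-8,8,-8,8,12,165),box(-107,8,-6,6,153,165),cyl(7.5,165,190,-100,0),cyl(7,190,197,-100,0,3),cyl(12,175,178,-100,0)]
CAP=[cyl(14,0,40)]
def render(parts,x,y,th,i,S=4,z=0):
    m=np.zeros((384*S,512*S),np.uint8); c,s=np.cos(th),np.sin(th)
    for P in parts:
        W=np.c_[c*P[:,0]-s*P[:,1]+x,s*P[:,0]+c*P[:,1]+y,P[:,2]+z]
        q=(i["R"]@W.T+i["t"][:,None]); q=i["camera_matrix"]@q; q=(q[:2]/q[2]).T
        h=cv2.convexHull(np.round(((q+.5)*S-.5)).astype(np.int32)); cv2.fillConvexPoly(m,h,255)
    return cv2.resize(m,(512,384),interpolation=cv2.INTER_AREA)/255.
def pickmask(name,cam,uv):
    best=None
    for d in viewer.silhouettes(name,cam):
        m=d["mask"]; ys,xs=np.nonzero(m)
        if len(xs)==0: continue
        e=np.hypot(xs.mean()-uv[0],ys.mean()-uv[1])
        if best is None or e<best[0]: best=(e,m,d["confidence"])
    return best
def fit(parts,obs,x0,yaw=True,step=6):
    """obs: list of (mask,info)"""
    def cost(p):
        t=p[2]/100 if yaw else x0[2]
        return sum(1-np.minimum(r,m).sum()/np.maximum(r,m).sum() for r,m in ((render(parts,p[0],p[1],t,i),m.astype(float)) for m,i in obs))
    p0=[x0[0],x0[1]]+([x0[2]*100] if yaw else []); n=len(p0)
    sx=np.vstack([p0]+[np.array(p0)+step*np.eye(n)[k] for k in range(n)])
    r=minimize(cost,p0,method="Nelder-Mead",options=dict(initial_simplex=sx,xatol=.05,fatol=1e-4,maxiter=300))
    p=r.x.copy(); 
    if yaw:p[2]/=100
    return p,r.fun
E
python3 - <<'E'
from h import *
import pickle
I={};IM={}
for c in("scene","top"):
    IM[c]=viewer.read_camera(c); I[c]=viewer.camera_info(c)
    globals()[c]={n:pickmask(k,c,proj(I[c],p)) for n,k,p in (("phone","phone",(421,-229,70)),("stand","stand",(620,-42,80)),("cap","cap",(446,238,20)))}
    for n in ("phone","stand","cap"): b=globals()[c][n]; print(c,n,b and (b[0],b[1].sum(),b[2]))
for n,P,x0,yw in (("phone",PHONE,(421,-229,-1.3+np.pi),True),("stand",STAND,(646,-39,.12),True),("cap",CAP,(446,238,0),False)):
    for cams in (("scene","top"),("scene",),("top",)):
        obs=[(globals()[c][n][1],I[c]) for c in cams if globals()[c][n]]
        if obs: 
            for x in ([x0,(x0[0],x0[1],1.3)] if n=="phone" else [x0]):print(n,cams,fit(P,obs,x,yw))
crop(IM["scene"],(235,135),65,6,"pics/c1.png")
crop(IM["scene"],(362,240),40,8,"pics/c2.png")
E
```

```text
scene phone (np.float64(2.256236372572994), np.int64(1379), 0.8)
scene stand None
scene cap (np.float64(0.31922646264797966), np.int64(110), 0.65)
top phone (np.float64(0.7554166491399172), np.int64(736), 0.78)
top stand (np.float64(6.211701966188995), np.int64(1064), 0.88)
top cap (np.float64(0.6219302463534037), np.int64(54), 0.62)
phone ('scene', 'top') (array([ 4.20336226e+02, -2.30007664e+02,  3.32409919e-01]), np.float64(0.1753456705081895))
phone ('scene', 'top') (array([ 4.20556895e+02, -2.29763061e+02,  3.44815156e-01]), np.float64(0.17073427537034103))
phone ('scene',) (array([ 4.20268842e+02, -2.29372441e+02,  3.19736648e-01]), np.float64(0.09635426141827208))
phone ('scene',) (array([ 4.20611999e+02, -2.28853976e+02,  3.34214858e-01]), np.float64(0.09411219768609835))
phone ('top',) (array([ 4.20882703e+02, -2.31277509e+02,  3.41372413e-01]), np.float64(0.07188225298408502))
phone ('top',) (array([ 4.20486789e+02, -2.30355431e+02,  3.58138998e-01]), np.float64(0.06961751337311772))
stand ('scene', 'top') (array([ 6.47455345e+02, -4.09014766e+01,  1.31386440e-01]), np.float64(0.04340563423700505))
stand ('top',) (array([ 6.47455345e+02, -4.09014766e+01,  1.31386440e-01]), np.float64(0.04340563423700505))
cap ('scene', 'top') (array([447.60080671, 238.11571407]), np.float64(0.5506756963336698))
cap ('scene',) (array([446.70529938, 239.29963684]), np.float64(0.3013350602769752))
cap ('top',) (array([447.82263184, 235.54858398]), np.float64(0.2424125585238226))
```

```bash
python3 -c "
import cv2,numpy as np
a=cv2.imread('pics/c1.png');b=cv2.imread('pics/c2.png')
h=400
cv2.imwrite('pics/c12.png',np.hstack([cv2.resize(a,(400,400)),cv2.resize(b,(400,400))]))"
```

```text
(no output)
```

View pics/c12.png

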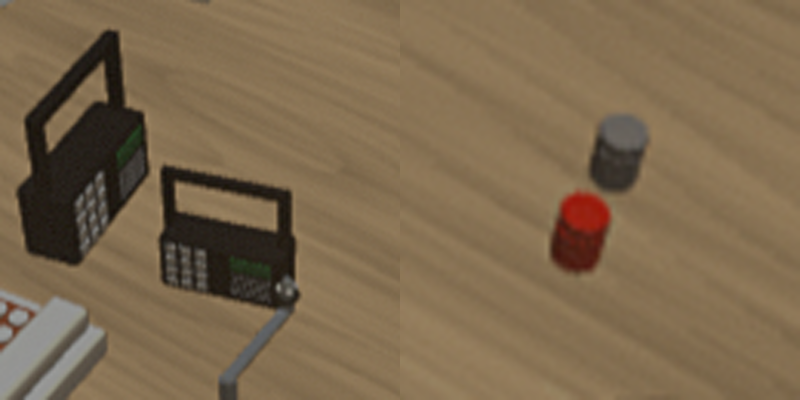

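The crop shows the smaller phone at right (scene ≈ (244,150)) and the larger one at left. The grey cap is the upper-right one at scene (364,232), next to the red one. I'll grasp the small phone now.

```bash
cat >> h.py <<'E'
from scipy.spatial.transform import Rotation as Rn
def ori(th,flip=0):
    """tool x down, tool y along horizontal direction th"""
    th=th+np.pi*flip
    x=np.array([0,0,-1.]); y=np.array([np.cos(th),np.sin(th),0]); return Rn.from_matrix(np.c_[x,y,np.cross(x,y)]).as_rotvec()
ST=np.array([647.5,-40.9]); SY=.131
def st(x,y,z): c,s=np.cos(SY),np.sin(SY); return np.array([ST[0]+c*x-s*y,ST[1]+s*x+c*y,z])
E
python3 - <<'E'
from h import *
o=robot.observe(); print(o["t"],ori(.343),ori(.343,1))
u=np.array([-np.sin(.343),np.cos(.343),0])
g=np.array([420.5,-230,0])+34*u
for f in(0,1):
  print(f)
  for p,th in ((g+[0,0,250],.343),(g+[0,0,119],.343),(g+[0,0,230],.343),(st(-170,34,190),SY),(st(-50,34,190),SY),(st(-50,34,152),SY),(np.array([447,238,100]),SY),(st(-100,0,190),SY)):
    q=kin.ik(p,ori(th,f)); print(None if q is None else np.round(q,2))
print(o["tcp_rot"])
for f in (0,1):
  print([None if (q:=kin.ik(np.array([447.,238,5]),ori(a,f))) is None else np.round(q,2) for a in(SY+np.pi/2,)],[None if (q:=kin.ik(st(-100,0,190),ori(a,f))) is None else np.round(q,2) for a in(SY+np.pi/2,)])
E
```

```text
1.65 [ 0.95292307  1.35216814 -0.95292307] [-1.45722016  1.02695713  1.45722016]
0
[ 0.84  0.11 -0.49  1.97  0.06  1.08  0.67]
[ 0.82  0.29 -0.5   2.1   0.2   0.79  0.54]
[ 0.84  0.13 -0.5   1.99  0.07  1.04  0.65]
[ 0.53  0.24 -0.61  1.99  0.16  0.96 -0.03]
[ 0.44  0.46 -0.62  1.72  0.3   1.06 -0.15]
[ 0.43  0.5  -0.62  1.75  0.34  1.   -0.18]
[ 0.34  0.71 -1.19  1.98  0.79  1.02 -1.1 ]
[ 0.51  0.37 -0.59  1.82  0.24  1.02 -0.04]
1
[ 0.4   0.07 -0.02  1.99  0.    1.08 -2.42]
[ 0.31  0.24  0.08  2.14 -0.03  0.77 -2.4 ]
[ 0.39  0.09 -0.01  2.02  0.    1.03 -2.42]
[-1.1   0.43  1.38  2.07 -0.49  1.04 -2.48]
[-0.91  0.75  1.35  1.8  -0.77  1.25 -2.35]
[-0.9   0.82  1.35  1.84 -0.86  1.23 -2.29]
[ 0.39  0.82 -1.32  1.97  0.91  1.12  1.95]
[-0.91  0.65  1.36  1.9  -0.7   1.18 -2.31]
[ 1.98864085  0.42563634 -1.98871948]
[array([ 0.22,  0.81, -1.01,  2.02,  0.93,  0.86,  0.37])] [array([ 0.65,  0.42, -0.78,  1.81,  0.34,  1.05,  1.45])]
[array([-0.12,  0.59, -0.54,  2.04,  0.5 ,  0.64, -2.44])] [array([ 0.31,  0.33, -0.34,  1.83,  0.13,  1.  , -1.52])]
```

```bash
python3 - <<'E'
from h import *
o=robot.observe()
robot.servo_line([265,-592,310],feed=300)
u=np.array([-np.sin(.343),np.cos(.343),0])
g=np.array([420.5,-230,0])+34*u
robot.movep(g+[0,0,300],ori(.343)); print(robot.observe()["t"])
for k in("wrist",):
    im,i=look(k,["handle_mid","phone"]); cv2.imwrite("pics/w1.png",im[:,:,::-1])
E
```

```text
3.7417
wrist handle_mid conf 0.96 world [ 419.4 -232.8  137.2] px [256. 200.]
wrist handle_mid conf 0.64 world [ 426.9 -432.4  180.6] px [210. 347.]
wrist phone conf 0.94 world [ 424.  -228.8   -3.6] px [259. 176.]
wrist phone conf 0.91 world [ 420.6 -435.3   -0. ] px [221. 274.]
```

View pics/w1.png

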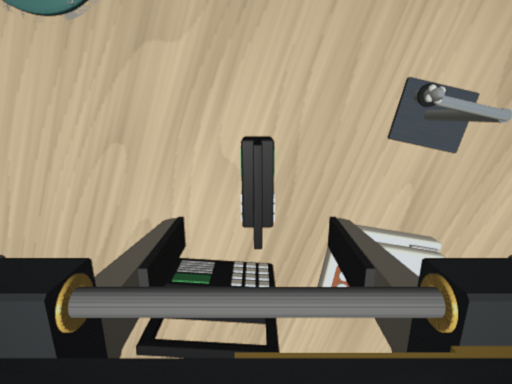

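The wrist view shows the bar lying straight along the tool, columns ≈257, rows 140–248, centred between the fingers. Descending.

```bash
python3 - <<'E'
from h import *
u=np.array([-np.sin(.343),np.cos(.343),0])
g=np.array([420.2,-231,0])+34*u
robot.servo_line(g+[0,0,119],feed=150)
grip(0.0,60); o=robot.observe(); print(o["t"],o["grip_width"],o["contact_force"])
robot.hold(.1); print(robot.observe()["contact_force"])
robot.servo_line(g+[0,0,195],feed=120); robot.hold(.3)
o=robot.observe(); print(o["t"],o["tcp_pos"],o["grip_width"],o["contact_force"])
for k in("wrist","scene"):
    im,i=look(k,["handle_mid","phone"]); cv2.imwrite(f"pics/l_{k}.png",im[:,:,::-1])
    if k=="scene": crop(im,(245,125),60,5,"pics/l_scene.png")
E
```

```text
6.475 0.10925161569954774 [ 0.92582224  0.86730901 -0.13366024]
[-0.47818848 -0.12670127  0.12572689]
7.6583 [ 408.50331005 -198.78296076  194.46929554] 0.11185775089065252 [ 0.35012698 -0.67261037 -2.29350147]
wrist handle_mid conf 0.73 world [ 422.4 -229.6  210.8] px [260. 273.]
wrist phone conf 0.68 world [ 418.4 -225.4   70.3] px [257. 204.]
scene handle_mid conf 0.87 world [ 419.7 -228.8  210. ] px [242. 111.]
scene handle_mid conf 0.68 world [6.497e+02 3.778e+02 3.000e-01] px [374. 312.]
scene handle_mid conf 0.67 world [ 421.1 -434.3  184.6] px [194.  95.]
scene handle_mid conf 0.32 world [596.7 -48.8 161.1] px [252. 180.]
scene phone conf 0.60 world [ 420.  -229.    74.9] px [243. 145.]
```

View pics/l_wrist.png

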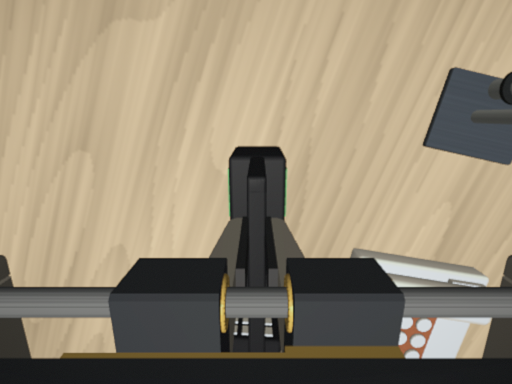

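View pics/l_scene.png

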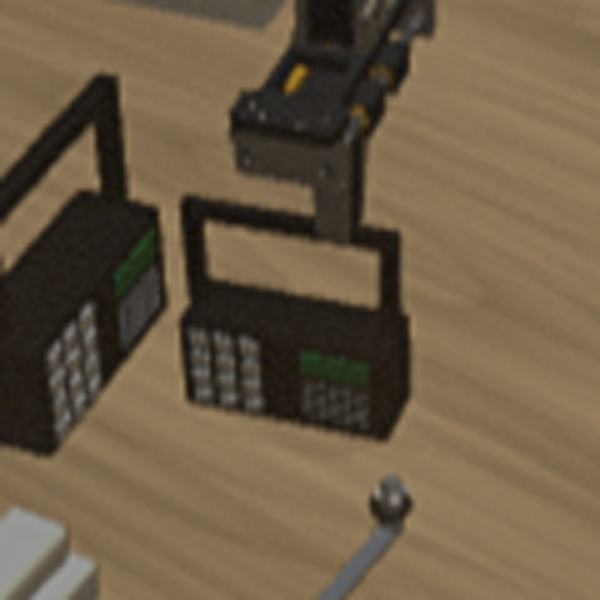

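The phone is held level, handle middle at z≈211–213 and no visible droop. Next I thread the arm's tip through the window.

```bash
python3 - <<'E'
from h import *
robot.servo_line(st(-175,34,195),feed=150,rotation=ori(SY))
robot.hold(.2); o=robot.observe(); print(o["t"],o["tcp_pos"],st(-175,34,195),o["contact_force"])
im,i=look("scene",["handle_mid","hook_valley","stud_top"]); crop(im,(250,155),60,6,"pics/t_scene.png")
im,i=look("wrist",["hook_valley","stud_top","stud_seat"]); cv2.imwrite("pics/t_wrist.png",im[:,:,::-1])
E
```

```text
9.5083 [469.42975747 -30.6663896  195.00094958] [469.55816959 -30.05080695 195.        ] [-0.25275279  0.05111663 -1.8246265 ]
scene handle_mid conf 0.70 world [475.1 -63.3 213.9] px [275. 140.]
scene hook_valley conf 0.79 world [596.9 -50.1 159.1] px [252. 180.]
scene stud_top conf 0.81 world [552.3 -52.1 201.8] px [262. 160.]
wrist hook_valley conf 0.57 world [597.  -45.2 163.3] px [402. 240.]
wrist stud_top conf 0.56 world [551.5 -49.4 196.4] px [363. 257.]
```

View pics/t_scene.png

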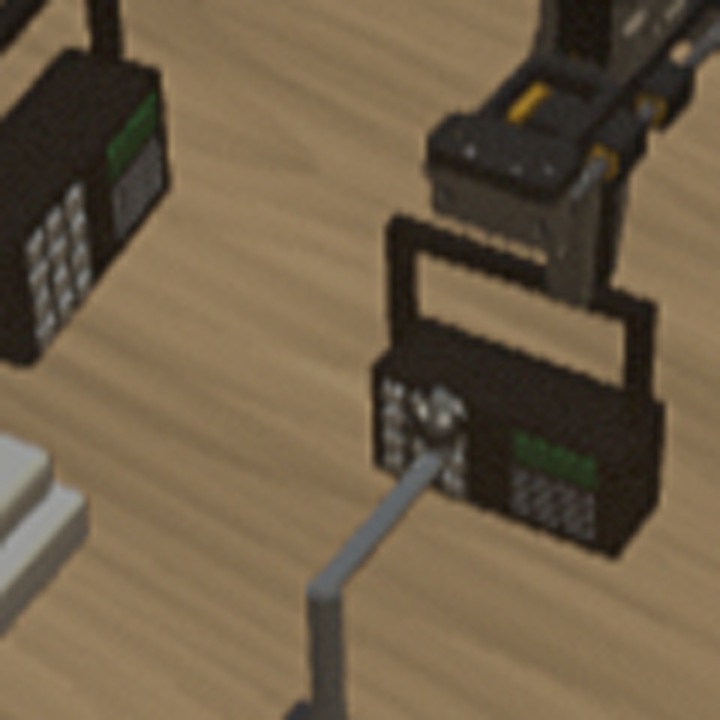

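View pics/t_wrist.png

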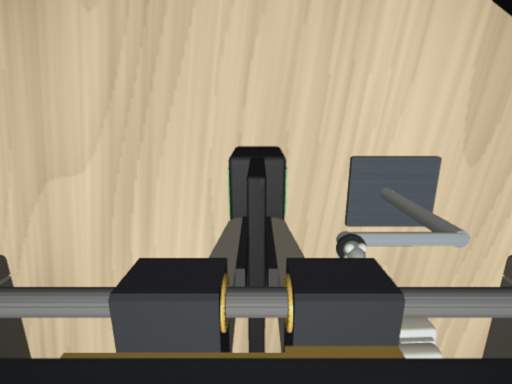

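The arm runs parallel to the jaw direction, with the stud ahead of the window's middle. Moving in and lowering.

```bash
python3 - <<'E'
from h import *
f0=robot.observe()["contact_force"]
robot.servo_line(st(-75,34,195),feed=100)
print(robot.observe()["contact_force"])
robot.servo_line(st(-50,34,195),feed=100)
robot.hold(.2);print(robot.observe()["contact_force"])
im,i=look("scene",["handle_mid"]); crop(im,(250,155),60,6,"pics/u_scene.png")
E
```

```text
[-0.48374654 -0.04355987 -2.92256907]
[-0.0204077  -0.42246541 -2.86418605]
scene handle_mid conf 0.85 world [597.8 -46.  209.4] px [253. 167.]
```

View pics/u_scene.png

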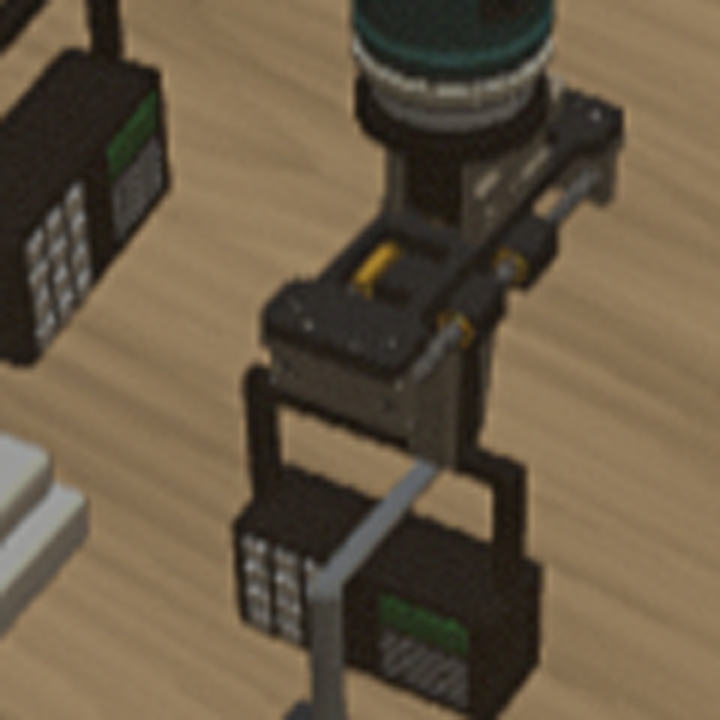

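Threaded: the arm passes through the window with the bar above it. Lowering until the load lifts.

```bash
python3 - <<'E'
from h import *
robot.servo_line(st(-50,34,157),feed=80); robot.hold(.1)
b=robot.observe()["contact_force"]
z=157
while z>149.5:
    z-=.5; robot.servo_line(st(-50,34,z),feed=20); f=robot.observe()["contact_force"]
    if f[2]>b[2]+3: break
print(z,b,f)
grip(0.4); robot.hold(.3)
o=robot.observe(); print(o["t"],o["grip_width"],o["tcp_pos"],o["contact_force"])
im,i=look("scene",["handle_mid","phone"]); crop(im,(250,155),60,6,"pics/v_scene.png")
E
```

```text
151.0 [ 0.03121118  0.33922231 -2.33324896] [-1.41227069  0.61929584  2.49895031]
16.35 0.40052239443691673 [593.46935099 -13.74965051 150.96654322] [ 0.36532829  0.61995662 -0.54042546]
scene handle_mid conf 0.91 world [ 425.6 -435.7  183.9] px [193.  95.]
scene handle_mid conf 0.67 world [595.9 -46.3 172. ] px [253. 177.]
scene handle_mid conf 0.23 world [ 686.6 -323.5    4.7] px [167. 194.]
scene phone conf 0.86 world [599.5 -43.3  34.1] px [254. 212.]
scene phone conf 0.86 world [ 426.3 -433.7    3. ] px [199. 139.]
```

View pics/v_scene.png

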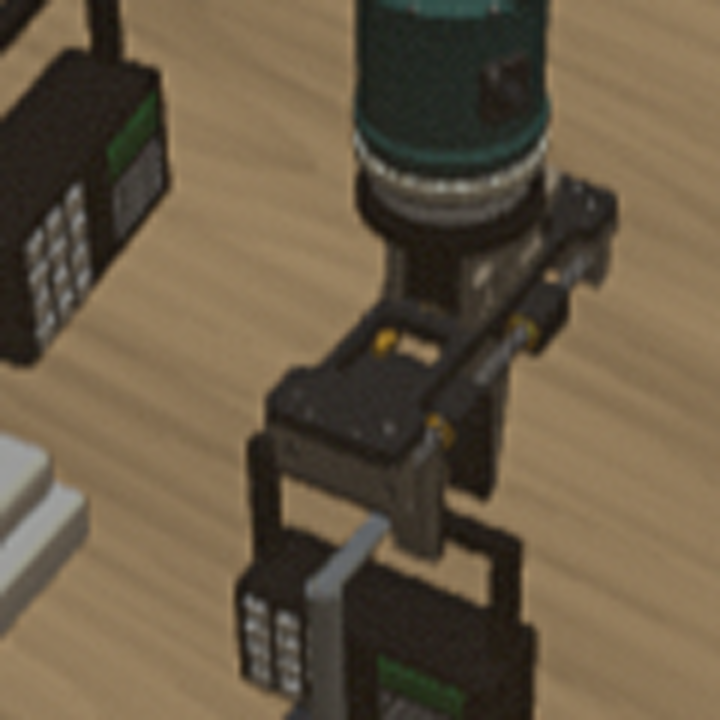

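It hangs at handle_mid (596,−46,172), gripper open around the bar. Withdrawing straight up, then looking at the stud and cap from above.

```bash
python3 - <<'E'
from h import *
robot.servo_line(st(-50,34,250),feed=150); robot.hold(.1)
im,i=look("scene",["handle_mid","phone"]); crop(im,(250,165),60,6,"pics/x_scene.png")
print(robot.observe()["contact_force"])
robot.servo_line(st(-180,34,320),feed=250); robot.hold(.1)
im,i=look("wrist",["stud_top","stud_seat","hook_valley","handle_mid"]); cv2.imwrite("pics/x_wrist.png",im[:,:,::-1])
print(proj(i,(548.4,-54,197)),proj(i,(551,-52,197)))
robot.movep([447,238,200],ori(SY+np.pi/2)); robot.hold(.1)
i=viewer.camera_info("wrist");im,_=look("wrist",["cap"]); cv2.imwrite("pics/y_wrist.png",im[:,:,::-1])
print(proj(i,(447,238,40)),robot.observe()["t"])
grip(1.0)
E
```

```text
scene handle_mid conf 0.66 world [597.  -46.4 170.3] px [253. 178.]
scene handle_mid conf 0.55 world [ 425.7 -434.6  181.4] px [193.  96.]
scene handle_mid conf 0.46 world [ 682.9 -324.9    2.9] px [167. 193.]
scene handle_mid conf 0.22 world [757.6 217.8   1.4] px [296. 306.]
scene phone conf 0.97 world [ 424.6 -429.     1.1] px [200. 139.]
scene phone conf 0.83 world [599.7 -45.7  33.6] px [253. 212.]
scene phone conf 0.39 world [445.1 242.4   0.9] px [365. 234.]
scene phone conf 0.28 world [758.3 217.    1.4] px [296. 306.]
[-0.33419437  1.00639951  0.24917661]
wrist stud_top conf 0.94 world [550.3 -50.3 198. ] px [328. 207.]
wrist stud_seat conf 0.63 world [546.9 -51.9 176.3] px [320. 202.]
wrist hook_valley conf 0.56 world [597.3 -43.7 160.7] px [358. 198.]
wrist handle_mid conf 0.74 world [759.1 219.7  -0.8] px [459.  26.]
wrist handle_mid conf 0.59 world [597.5 -45.5 171.1] px [360. 201.]
[325.22034476 209.43317263] [327.76055543 208.09246506]
wrist cap conf 0.58 world [510.8 247.2   3.3] px [258. 212.]
wrist cap conf 0.56 world [446.1 237.9  -2.3] px [257. 166.]
[257.18400826 173.00964903] 19.9833
```

View pics/x_scene.png

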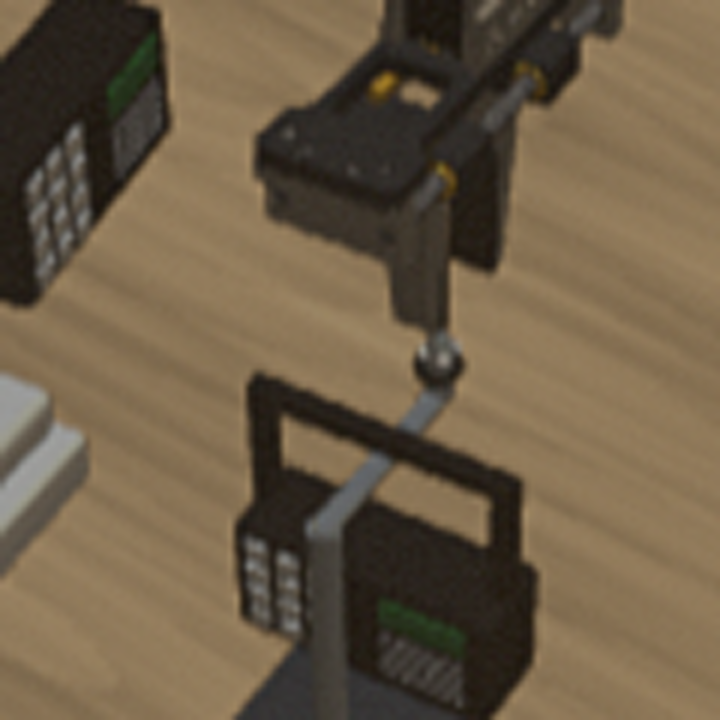

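View pics/x_wrist.png

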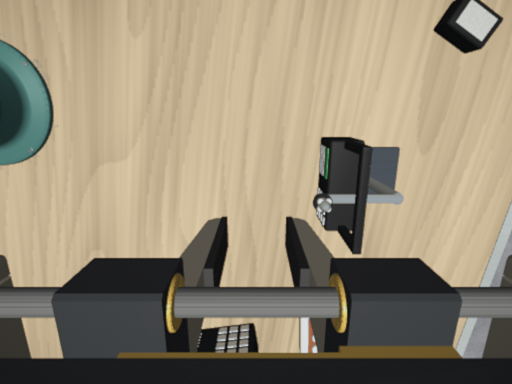

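View pics/y_wrist.png

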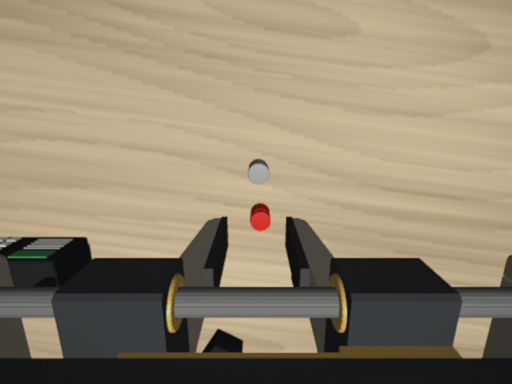

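The phone hangs free and clear. In the wrist view the grey cap's top is at (259,173) and the red one's at (260,218). Refining the grey top centre, then picking it.

```bash
python3 - <<'E'
from h import *
i=viewer.camera_info("wrist"); im=viewer.read_camera("wrist").astype(int)
m=np.zeros((384,512),bool); s=im[155:192,240:280]
m[155:192,240:280]=(s.max(2)-s.min(2)<22)&(s.mean(2)>100)
ys,xs=np.nonzero(m); c=np.array([xs.mean(),ys.mean()]); print(c,len(xs),np.ptp(xs),np.ptp(ys))
p=ray(i,c,40); print(p)
crop(im.astype(np.uint8),(259,180),30,10,"pics/z.png")
E
```

```text
[256.84745763 174.24576271] 354 20 20
[447.30663197 239.22326766  40.        ]
```

View pics/z.png

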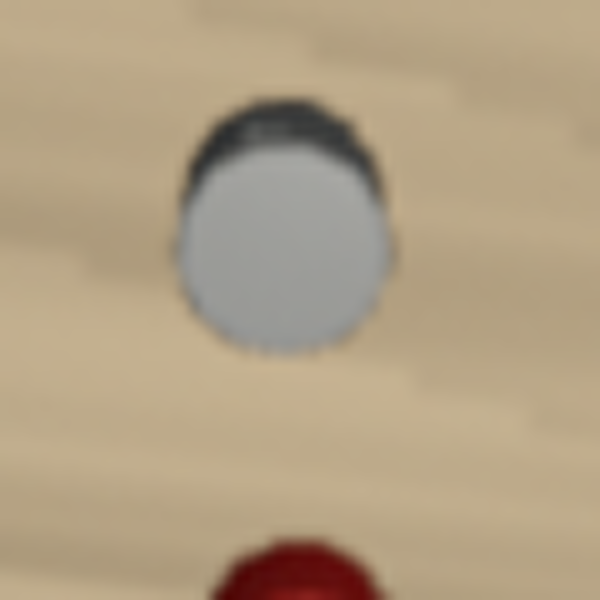

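Confirmed: the single grey disc, clear of the red cap. Picking it at (447.2, 238.7).

```bash
python3 - <<'E'
from h import *
p=np.array([447.2,238.7,0])
robot.servo_line(p+[0,0,60],feed=200); robot.servo_line(p+[0,0,7],feed=100)
print(robot.observe()["tcp_pos"])
grip(0.0,50); o=robot.observe(); print(o["t"],o["grip_width"]*92,o["contact_force"],o["tcp_pos"])
robot.servo_line(p+[0,0,120],feed=200)
robot.servo_line(st(-100,0,260),feed=250,rotation=ori(SY+np.pi/2))
robot.servo_line(st(-100,0,216),feed=100); robot.hold(.3)
o=robot.observe(); print(o["t"],o["tcp_pos"],st(-100,0,216),o["grip_width"]*92,o["contact_force"])
im,i=look("scene",["stud_top","stud_seat","cap"]); crop(im,(262,158),40,9,"pics/s1.png")
im,i=look("top",["stud_top","cap"]); crop(im,(268,200),40,9,"pics/s2.png")
im,i=look("wrist",["stud_top","cap"]); cv2.imwrite("pics/s3.png",im[:,:,::-1])
a=cv2.imread('pics/s1.png');b=cv2.imread('pics/s2.png')
cv2.imwrite('pics/s12.png',np.hstack([cv2.resize(a,(400,400)),cv2.resize(b,(400,400))]))
E
```

```text
[447.3020949  239.05596262   7.18949916]
23.4917 26.28885017913401 [0.4658709  0.25146682 0.7896088 ] [447.19980719 238.71357667   7.00027762]
26.6083 [548.64612488 -53.97720964 216.47335786] [548.35682362 -53.96256395 216.        ] 26.561126433260856 [-0.23292182 -0.12733208 -0.2684618 ]
scene stud_top conf 0.95 world [552.2 -51.7 199.3] px [262. 160.]
scene stud_top conf 0.63 world [650.6 377.9   3.4] px [374. 312.]
scene stud_top conf 0.40 world [543.4 -50.  179. ] px [264. 164.]
scene stud_seat conf 0.84 world [545.1 -48.7 181.3] px [264. 164.]
scene cap conf 0.58 world [510.9 247.7   0.8] px [356. 250.]
scene cap conf 0.46 world [549.9 -52.4 209.1] px [262. 157.]
top cap conf 0.60 world [511.8 247.7  -2.8] px [182. 215.]
wrist stud_top conf 0.70 world [553.6 -52.1 200.2] px [257. 218.]
wrist cap conf 0.89 world [513.2 249.    3.1] px [467. 170.]
wrist cap conf 0.57 world [550.8 -54.5 207.9] px [255. 218.]
```

View pics/s12.png

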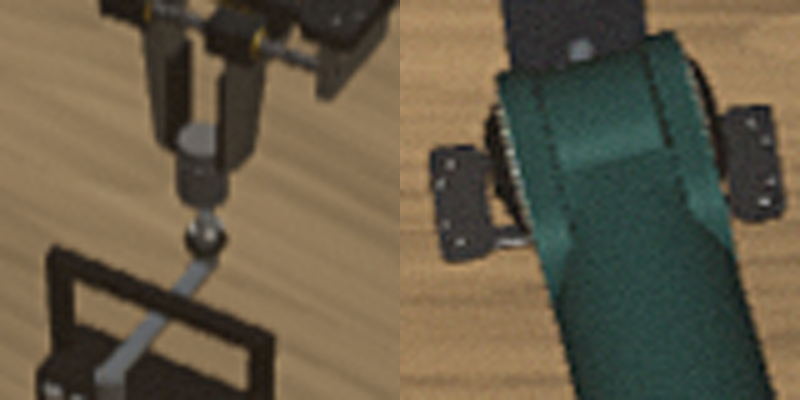

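View pics/s3.png

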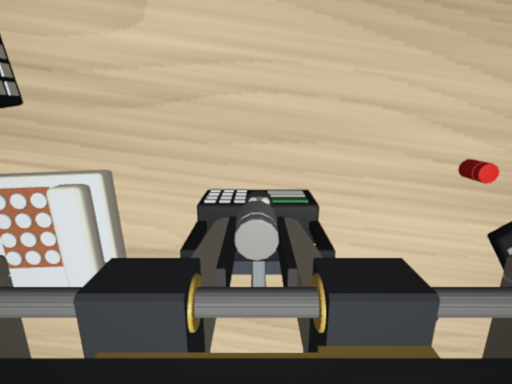

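Cap hovers just over the stud. I'll measure the lateral offset of cap against stud in the same pictures.

```bash
python3 - <<'E'
from h import *
T=robot.observe()["tcp_pos"]; print(T)
im=viewer.read_camera("scene"); i=viewer.camera_info("scene")
iw=viewer.camera_info("wrist"); iw_im=viewer.read_camera("wrist")
def ov(im,i,c,r,s,fn):
    x,y=c; a=cv2.resize(im[y-r:y+r,x-r:x+r,::-1],None,fx=s,fy=s,interpolation=cv2.INTER_CUBIC); b=a.copy()
    def dr(parts,X,Y,th,z,col):
        for P in parts:
            cc,ss=np.cos(th),np.sin(th)
            W=np.c_[cc*P[:,0]-ss*P[:,1]+X,ss*P[:,0]+cc*P[:,1]+Y,P[:,2]+z]
            q=np.array([proj(i,w) for w in W]); h=cv2.convexHull(((q-[x-r,y-r]+.5)*s).astype(np.int32)); cv2.polylines(b,[h],True,col,1)
    dr(CAP,T[0],T[1],0,T[2]-7,(0,255,0))
    dr([STAND[4],STAND[5],cyl(10.5,184,188,-100,0),STAND[2]],647.5,-40.9,.131,0,(0,0,255))
    cv2.imwrite(fn,np.hstack([a,b]))
ov(im,i,(262,157),16,24//2*1,"pics/o1.png")
ov(iw_im,iw,(257,220),36,11,"pics/o2.png")
# column centroid profiles
g=im.astype(int)
for r in range(146,170): print(r,g[r,250:276].mean(1).astype(int))
E
```

```text
[548.36336631 -53.94357753 215.98594358]
146 [117 120 123  82  51  35  28  60 104 103 101 101 101 103 103  64  33  50
  53  53  49  48  49  96 112 110]
147 [113 116 118 110  80  43  30  42  87  96 103 103 101 105 106  61  31  52
  53  52  49  45  51 105 112 109]
148 [113 114 114 116 107  88  66  55  51  71  88  93  97  95  89  45  30  55
  52  52  49  49  71 118 117 110]
149 [113 113 112 115 114 118 105  78  43  42  53  63  69  67  57  34  33  50
  53  49  50  67 105 126 122 117]
150 [111 112 113 112 113 116 114  79  50  50  46  51  49  52  52  32  33  50
  51  51  62  99 120 123 122 123]
151 [116 111 112 111 112 114 115  79  54  57  56  64  59  60  54  40  32  50
  53  68  91 114 116 117 115 120]
152 [116 115 114 112 110 112 113  78  46  53  61  72  67  64  56  50  43  57
  71 101 116 118 114 112 112 114]
153 [117 118 116 116 113 111 113  76  45  47  47  51  48  53  54  50  55  69
 102 121 119 114 113 112 111 111]
154 [113 113 115 114 115 115 116  79  45  46  51  50  49  52  52  52  50  72
 121 121 120 116 116 114 112 112]
155 [112 113 115 115 115 119 124  83  45  45  48  48  50  54
[... 904 characters left out ...]

 125 123 122 124 122 120 116 118]
164 [116 115 117 119 121 124 126 128 118  71 106  81  75 121 124  68  54 108
 122 123 124 124 124 123 121 120]
165 [114 114 113 116 116 118 122 124 104  39  47  62  73 119 118  58  33  79
 122 122 121 122 123 122 125 121]
166 [112 113 113 114 114 115 118 120 107  41  32  55  55  71  67  45  34  85
 121 121 120 119 121 121 120 123]
167 [113 112 113 114 110 113 115 117 117  58  33  33  48  49  41  34  59 106
 119 118 120 120 121 121 121 120]
168 [112 115 116 113 111 110 112 112 115  93  53  32  34  32  36  47 102 125
 122 118 117 118 118 122 120 121]
169 [118 119 115 115 113 112 112 112 113 113  80  45  44  46  52  72 128 129
 123 121 119 118 116 117 118 121]
```

View pics/o1.png

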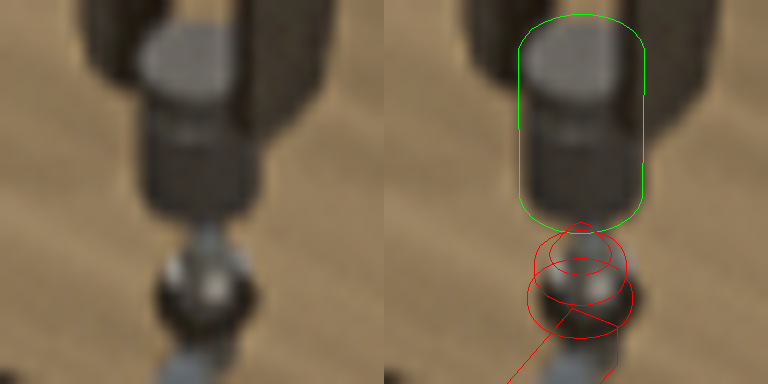

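```bash
python3 -c "
import cv2;a=cv2.imread('pics/o2.png');cv2.imwrite('pics/o2b.png',cv2.resize(a,(800,400)))"
```

```text
(no output)
```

View pics/o2b.png

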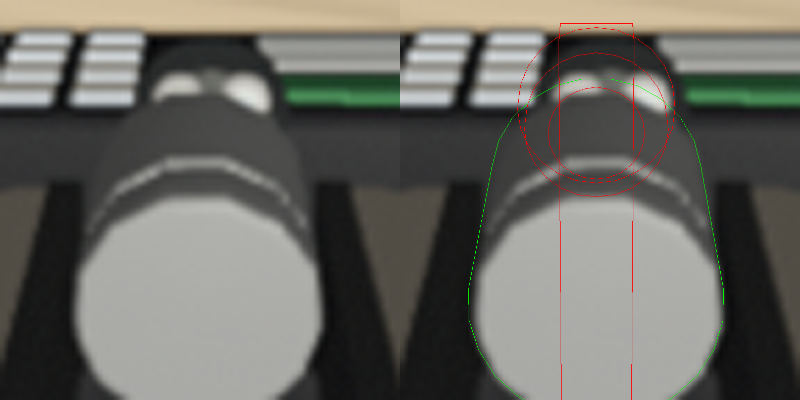

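The stud shows about 0.6 px right of the cap in the scene view and about 2 px right in the wrist view. Both put it ≈2 mm further along the stand's +y. Correcting and checking again.

```bash
python3 - <<'E'
from h import *
robot.servo_line(st(-99.6,2.0,213),feed=20); robot.hold(.3)
T=robot.observe()["tcp_pos"]; print(T,robot.observe()["t"])
im=viewer.read_camera("scene"); w=viewer.read_camera("wrist"); iw=viewer.camera_info("wrist")
g=im.astype(float).mean(2)
def edges(r,lo,hi,mid,th):
    row=g[r]; c=mid
    l=next(k for k in range(mid,lo,-1) if row[k-1]>th>=row[k]); L=l-(th-row[l])/(row[l-1]-row[l])
    k=next(k for k in range(mid,hi) if row[k+1]>th>=row[k]); R=k+(th-row[k])/(row[k+1]-row[k])
    return L,R,(L+R)/2
for r in list(range(152,160))+list(range(165,171)):
    try: print(r,np.round([edges(r,250,276,m,85) for m in (260,265)],2).tolist())
    except StopIteration: pass
a=cv2.resize(w[184:256,221:293,::-1],(400,400),interpolation=cv2.INTER_CUBIC); b=cv2.resize(im[141:173,246:278,::-1],(400,400),interpolation=cv2.INTER_CUBIC)
cv2.imwrite("pics/p.png",np.hstack([a,b]))
E
```

```text
[548.53618814 -51.95765081 213.05309916] 27.8417
152 [[257.51, 270.54, 264.03], [257.51, 270.54, 264.03]]
153 [[257.46, 269.25, 263.36], [257.46, 269.25, 263.36]]
154 [[257.49, 267.78, 262.64], [257.49, 267.78, 262.64]]
155 [[257.56, 267.57, 262.57], [257.56, 267.57, 262.57]]
156 [[257.6, 267.58, 262.59], [257.6, 267.58, 262.59]]
157 [[257.58, 267.59, 262.59], [257.58, 267.59, 262.59]]
158 [[257.71, 267.46, 262.59], [257.71, 267.46, 262.59]]
159 [[258.38, 266.95, 262.66], [258.38, 266.95, 262.66]]
165 [[258.3, 262.28, 260.29], [264.56, 267.12, 265.84]]
166 [[258.33, 267.01, 262.67], [258.33, 267.01, 262.67]]
167 [[258.57, 266.52, 262.54], [258.57, 266.52, 262.54]]
168 [[259.16, 265.65, 262.41], [259.16, 265.65, 262.41]]
169 [[259.87, 265.2, 262.53], [259.87, 265.2, 262.53]]
```

View pics/p.png

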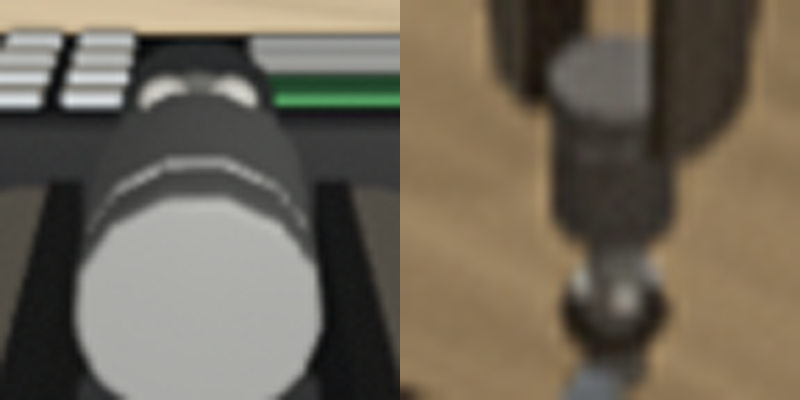

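Both views now show the stud centred under the cap (262.6 against 262.6 in the scene view; 199 against 199 in the enlarged wrist view). Pressing down with force watched.

```bash
python3 - <<'E'
from h import *
b=np.mean([robot.observe()["contact_force"]for _ in range(1)],0)
robot.hold(.1); b=(b+robot.observe()["contact_force"])/2; print("base",b)
z=213.
robot.servo_line(st(-99.6,2,203),feed=40); print(robot.observe()["contact_force"]-b)
z=203.
while z>181.5:
    z-=.5; robot.servo_line(st(-99.6,2,z),feed=15); o=robot.observe(); f=o["contact_force"]-b
    print(z,o["tcp_pos"][2].round(2),f.round(1))
    if z<190 and f[2]>7: break
    if f[2]>30 or np.hypot(*f[:2])>12: print("stop");break
robot.hold(.3);o=robot.observe();print(o["t"],o["tcp_pos"],o["contact_force"]-b,o["grip_width"]*92)
im=viewer.read_camera("scene"); cv2.imwrite("pics/q.png",cv2.resize(im[130:190,222:302,::-1],(800,600),interpolation=cv2.INTER_CUBIC))
E
```

```text
base [0.37931942 0.85220555 0.12139486]
[ 0.60692864 -0.33320456  0.26073331]
202.5 202.59 [-0.9 -1.1 -0.3]
202.0 202.03 [-0.7 -0.4  0.2]
201.5 201.48 [-0.4 -1.3 -0.6]
201.0 200.96 [ 0.  -0.2 -0.5]
200.5 200.47 [-0.3 -1.4 -0.6]
200.0 199.97 [-0.5 -1.7 -0.1]
199.5 199.47 [-0.4 -0.6  0.7]
199.0 198.97 [ 0.4 -0.3 -1. ]
198.5 198.47 [ 0.1 -1.  -0. ]
198.0 197.97 [ 0.8 -1.4 -0.6]
197.5 197.46 [-0.2 -0.8 -0.8]
197.0 196.99 [-0.5 -0.8 -1.7]
196.5 196.47 [-0.6 -0.9  0.2]
196.0 196.09 [-1.6 -0.4  1.3]
195.5 195.74 [-1.3 -1.   2.6]
195.0 195.47 [-1.4 -1.2  4.8]
194.5 195.24 [-1.9 -0.9  6.7]
194.0 195.11 [-1.2 -1.5  7.9]
193.5 194.91 [-1.1 -2.   9.9]
193.0 194.66 [-2.4 -1.3 12. ]
192.5 194.5 [-2.  -1.8 12.2]
192.0 194.34 [-0.5 -1.  13.8]
191.5 193.81 [-1.7 -1.9 14.8]
191.0 191.72 [-1.  -2.8  4. ]
190.5 190.06 [-0.9 -2.6 -0.8]
190.0 188.97 [ 0.4 -1.3 -6.2]
189.5 188.42 [  0.5  -1.1 -10.6]
189.0 188.28 [  0.4  -2.  -12.4]
188.5 188.22 [ -1.1  -1.7 -10.5]
188.0 187.97 [ -1.8  -2.1 -10.3]
187.5 187.75 [-2.4 -1.5 -7.2]
187.0 187.32 [-2.  -0.9 -4.9]
186.5 186.89 [-2.1 -0.9 -3.5]
186.0 186.46 [-1.8 -1.7 -0.7]
185.5 185.78 [ 0.1 -2.2 -0.6]
185.0 185.04 [-1.4 -1.4 -0.7]
184.5 184.61 [-0.4 -1.8  0.4]
184.0 184.22 [-1.5 -1.7  3.4]
183.5 183.77 [-1.3 -0.5  3.9]
183.0 183.36 [-2.7 -0.7  6.1]
182.5 183.03 [-2.6 -1.2  6.3]
182.0 182.71 [-3.  -0.3  8.3]
39.2417 [548.79448761 -51.80484515 182.71028957] [-2.52379088 -0.92541334  7.63668046] 26.33151458420495
```

View pics/q.png

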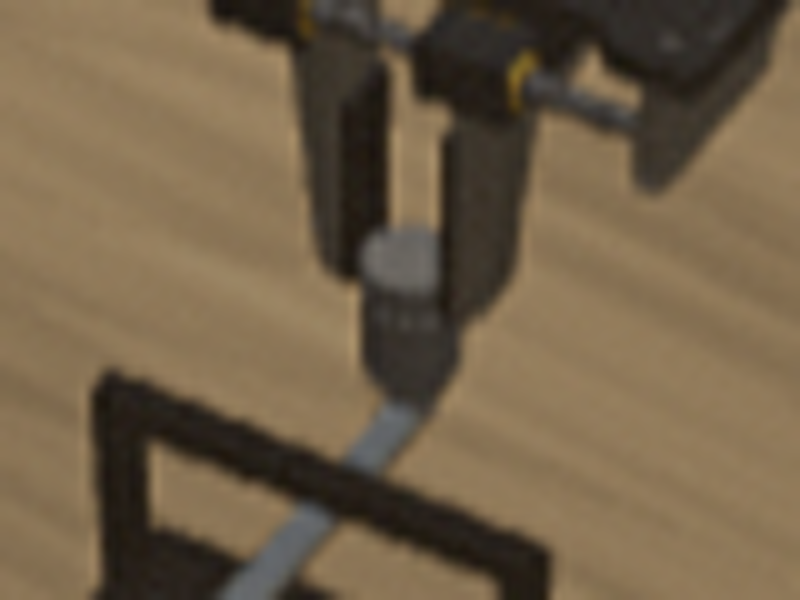

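The click showed clearly: a 15 N peak, then a drop and a draw-in. The cap now sits on the collar at about 8 N. One last phone check, then I hand in.

```bash
python3 - <<'E'
from h import *
look("scene",["handle_mid","phone","desk_phone","cordless","adapter"])
o=robot.observe(); print(o["t"],o["contact_force"],o["tcp_pos"],o["grip_width"])
robot.job_done()
E
```

```text
scene handle_mid conf 0.90 world [ 424.3 -437.7  185.3] px [193.  95.]
scene handle_mid conf 0.69 world [595.3 -44.5 170.7] px [254. 178.]
scene phone conf 0.95 world [ 425.9 -431.5    1.7] px [199. 139.]
scene phone conf 0.82 world [596.3 -44.9  34. ] px [254. 211.]
scene desk_phone conf 0.91 world [ 688.4 -325.4    5.2] px [166. 194.]
scene cordless conf 0.79 world [653.2 379.7   1.8] px [374. 313.]
scene adapter conf 0.61 world [758.  215.9   2.2] px [295. 306.]
39.5917 [-2.2217337 -0.5252689  8.2127829] [548.81194686 -51.80314887 182.72613762] 0.2822787787240194
the job is handed in; nothing more can be done
```

The phone is hanging on the stand's arm and let go. The grey cap is snapped onto the stud and held pressed on the collar. I handed the job in at about 39.6 s of the 64 s allowed; no verdict is reported.

- **Phone:** I took the smaller of the two carry phones, gripped 34 mm off the bar's middle, and threaded its handle over the stud. The last picture put the bar middle at (595, −45, 171) mm, within about 3 mm of the arm's middle. The origin was 34 mm above the bench, and the phone looked upright and clear of everything but the stand.
- **Cap:** Pushing it on, the force rose to about 15 N, fell at the click, and the detents drew the cap down. At the end the arm was pressing with about 8 N, and the cap's mouth was about 2.3 mm below the unloaded collar top, worked out from the tool height and the grip height.
- **Bystanders:** The desk phone, cordless handset and adapter were found within about 5 mm of their starting places, which is about the networks' accuracy.
- **What disagreed:** My first stud position from the top view was about 2 mm off sideways compared with the scene and wrist pictures. I corrected that before pressing. A sideways force of about 2.5 N remained at the end. I did not measure the cap's centring or tilt again once it was on.

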